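Set the check scale to the reference weight

ROBOT

A 6-joint arm with a two-finger parallel gripper is mounted at the origin on a cart in front of the work surface, level with it; the furniture and walls round the work are solid. World frame = base frame: x ahead of the robot, y to its left, z up, the work surface at z = 0. Lengths are in m, angles in rad, forces in N, time in s.
With the tool pointing down it reaches from about 0.25 to 0.725 m from the base axis. Payload 9.7 kg.
Tool frame: the origin (TCP) lies on the centre line of the jaws, within the pads' length; the fingertips stand bot.tip_reach ahead of it and the grasp point (between the pads) is the TCP (bot.tip_reach is the distance from the TCP to the fingertips, in m); x points along the fingers, z is the direction in which the jaws open and shut, and the axes are right-handed (so a half turn about x gives the same grasp; the last joint's range is limited). The gripper opens to 85 mm and grips with 20 to 120 N. Pads are 22 mm wide; open, the fingers measure 114 mm over their backs; the gripper's body (76 mm by 85 mm) begins 54 mm behind the grasp point. The pads swing forward as they close: fully open they stand 13 mm farther back than shut.
Start: joints at [1.159, 0.087, 0.176, 1.66, 0, 1.571], TCP at [0.22, 0.504, 0.25] pointing down, gripper open.
Joint ranges: [-3.13, 3.13], [-0.85, 1.81], [-1.15, 1.24], [-2.2, 2.28], [-1.44, 1.52], [-3.14, 3.14]. Speed limits (rad/s): [2.22, 2.22, 2.57, 3.14, 3.14, 3.14].

INTERFACE

Orientations are given as a unit quaternion [x, y, z, w].
In Python, from station import bot, inverse_kinematics, viewer, sign_off, spot_in, trace gives the robot as it stands. Calls block until the motion is done:
- bot.move_pose(position, orientation): joint-space move of the TCP to a pose.
- bot.line_to(position, rotation=None, velocity=0.15): straight line of the TCP; rotation=None keeps the orientation; velocity is the mean speed in m/s.
- bot.set_joints(angles): joint-space move.
- bot.gripper_to(opening): opening from 0.0 (shut) to 1.0 (fully open); the grip force is fixed at half the most; returns when the fingers have stopped.
- bot.wait(seconds).
- inverse_kinematics(position, orientation): joint angles nearest the present ones, or None.
- viewer.capture(name): name is "scene" or "top" or "wrist"; returns a dict with "image" (480x640x3 uint8, blue, green, red), "z_map" (480x640 float32, m along the optical axis (not along the pixel's ray), 0 where there is no reading), "intrinsics" (3x3 intrinsics, pixels), "view" (4x4, takes a point from world to camera coordinates). Camera axes: x right, y up, looking along -z (the intrinsics and any distortion apply to the point x, -y, -z); pixel columns grow to the right and rows downward; lengths in m; the calibration is good to about 2 mm. A picture is of the moment at which its call begins.
A pose or a line that the arm cannot do raises bot.IKError and nothing moves.
- sign_off(): hands the job in, once; it reports no verdict.
Trained networks look in the newest picture that a camera, given by its name, has taken for a name from the list of things; names that differ only in an ending like _2 or _b are one class to them, and where a whole thing is asked for, a point or a joint stands for the part that bears it (a point fixed in the world has none). Each returns a list of dicts, best first, with "p" (0 to 1); they miss things now and then, are a little off and sometimes report something else, mostly with a low value. They report only what shows in the picture. A call takes as long as a camera call. They do not tell look-alikes from the thing itself.
- spot_in(camera, query): "box" ([left, top, width, height] in pixels, round what is visible of it).
- trace(camera, query): "pixels" (480x640 bool, what is visible of it) and "box" ([left, top, width, height] in pixels, round what is visible of it).
Readings, each from a call of its own:
- bot.read_clock(): time.
- bot.read_joint_positions(): joint angles.
- bot.read_joint_velocities(): joint speeds.
- bot.read_effort(): joint torques, N m.
- bot.read_tool_pos(): TCP position.
- bot.read_eef_rot(): TCP orientation.
- bot.read_force(): force on the tool from outside, world axes, zero at the start.
- bot.read_torque(): the same for the moment, N m.
- bot.read_finger_gap(): opening from 0.0 (shut) to 1.0 (fully open).
Only numpy, scipy, OpenCV 4.12 (cv2) and the standard library are available. Lean on these libraries where they do the work, as an engineer would, in place of code of your own. Each camera call takes 0.05 s, during which the arm holds its last target. There are 200 camera calls.

TASK

Set up the dial check scale for the next batch: first stand the largest brass weight on its round steel platter, gently, so that the platter is never driven down on to its stop. Then, with the weight standing there, roll the ribbed setting wheel in the slot of the sill with a fingertip until the red needle points into the green target sector. Leave the weight standing on the platter and leave the two smaller weights where they are.

Things in the scene. Friction and masses are not known exactly. Their poses are not given: they have to be found in the camera images.
- check_scale: Grey bench scale, 150 mm deep (x), 290 mm wide (y), fixed. Origin: on the bench under its middle; x away from the robot, y left, z up at yaw 0. Left half: base 46 mm high, steel platter above. Right half (y -145 to -5 mm): console 91 mm high at the back, 30 degree sloped panel with the dial (bezel top 104 mm up), and before it a level sill (x -75 to -30 mm), 36 mm high, with the wheel slot.
- platter_top (a point): Centre of the platter's flat top, 81 mm above the bench when empty, at x 0, y +75 mm in the scale frame; moves with the platter. Platter 124 mm across with a 1.5 mm rim, on a damped spring of 0.37 N per mm: the largest weight sinks it 7 to 9.5 mm.
- platter (a joint): How far the platter has sunk, m: 0 empty; its stop comes at 0.024 (about 9 N). Sinking past 0.022 counts as driven on to the stop.
- weight_1: Largest brass weight: round body 36 mm across, narrower knob on top, 40 mm high in all, about 0.3 kg. Origin: centre of its underside, z up. Stands upright on the floor of the tray, 2 mm above the bench; at least 40 mm are free at either side of it along the tray's y.
- weight_2: Middle brass weight, 30 mm across, 32 mm high; origin: centre of its underside. Stays where it is.
- weight_3: Smallest brass weight, 24 mm across, 26 mm high; origin: centre of its underside. Stays where it is.
- parts_tray: Shallow steel tray 196 x 278 mm, fixed, rim 19 mm high, floor 2 mm thick. Origin: centre of its underside. The three weights stand in a row along its x axis, about 57 mm apart, in any order, 68 mm to the +y side of its centre; small parts lie in the other half.
- setting_wheel: Black ribbed rubber wheel, radius 20 mm, 10 mm wide, on edge in the sill's slot. Origin: middle of the wheel on its axle, 24 mm above the bench; axle along the scale's x. Sprung axle: gives up to 3 mm downward (1 N to start, 1.5 N per mm). A fingertip pressed 1.5 to 2 mm into the crown and drawn along the scale's y rolls it by friction. Stiff: it stays where it is left.
- wheel_crown (a point): Topmost point of the wheel's rim, unpressed: 44 mm above the bench, 8 mm above the sill, at x -52.5, y -75 mm in the scale frame; fixed to the scale. One fingertip stroke may run about 12 mm to either side of it; lift off and repeat as needed.
- needle (a joint): Angle of the red needle, rad, clockwise as seen from in front of the dial. 0 with the platter empty (pointing down left); 1.7 to 2.3 (up left to nearly straight up) with the largest weight on it; settles within a second.
- target_sector (a joint): Angle of the middle of the green sector on the dial's inner disc, rad, on the same scale as needle; the sector is 0.28 rad wide. Drawing the wheel's crown to the right (scale -y) turns it clockwise and raises the value, by half the angle the wheel rolls: 0.025 rad per mm of fingertip travel. It starts at 0.3 to 1.1.
- needle_tip (a point): Point on the needle, 34 mm from the dial's centre; the dial is under a solid clear glass.
- sector_mid (a point): Point on the middle line of the green sector, 34 mm from the dial's centre, in the needle's plane; it meets needle_tip when the needle points at the middle of the sector. Dips with the wheel, by up to 3 mm, while that is pressed.
Mind the look-alikes: they are no part of the job. What is shaped like the weight_1 but orange or turquoise is not meant.

How it is judged:
By the outcome, as a careful person would: the job done as asked, in the order asked, and still so for the second after the job is handed in, with the robot touching nothing.
It also fails if it takes over 54 s, if anything falls off the work surface, if the arm or the gripper's body presses on something with over 40 N, if the wrist force passes 120 N, or if a joint passes its speed limit or range.

## Working session

There is one attempt and no reset: what is moved stays moved. The work goes in short steps, each a Python script; the robot and the scene stay as the last script left them, time stands still between calls to the robot, and variables do not carry over. Pictures are saved under pics/ and viewed, about 8 in all and at most 12, crops included, and the job is handed in when it is done.

```bash
mkdir -p pics; ls
cat > h.py <<'E'
import numpy as np, cv2
from station import bot, inverse_kinematics, viewer, sign_off, spot_in, trace
from scipy.spatial.transform import Rotation as R
def world(c,u,v,z=None):
    """pixel -> world; z=None uses depth, else intersect with the plane z"""
    K=c["intrinsics"]; T=np.linalg.inv(c["view"])
    u=np.atleast_1d(u).astype(float); v=np.atleast_1d(v).astype(float)
    d=np.stack([(u-K[0,2])/K[0,0], -(v-K[1,2])/K[1,1], -np.ones_like(u)],-1)
    D=d@T[:3,:3].T; o=T[:3,3]
    s=c["z_map"][v.astype(int),u.astype(int)] if z is None else (z-o[2])/D[:,2]
    return o+D*np.asarray(s)[:,None]
def pix(c,p):
    q=c["view"]@np.r_[p,1]; K=c["intrinsics"]
    return K[0,0]*q[0]/-q[2]+K[0,2], K[1,1]*-q[1]/-q[2]+K[1,2]
def quat(yaw): # tool x down, jaw axis z at yaw in the plane
    z=np.array([np.cos(yaw),np.sin(yaw),0]); x=np.array([0,0,-1.]); y=np.cross(z,x)
    return R.from_matrix(np.stack([x,y,z],1)).as_quat()
E
python3 - <<'E'
from h import *
for n in ("scene","top"):
    c=viewer.capture(n); cv2.imwrite(f"pics/{n}0.png",c["image"]); np.savez(f"{n}0.npz",**c)
    for q in ("weight_1","check_scale","parts_tray","platter_top","setting_wheel","needle","target_sector"):
        print(n,q,[(np.round(r["box"]).astype(int).tolist(),round(r["p"],2)) for r in spot_in(n,q)][:7])
print(bot.tip_reach,bot.read_clock(),bot.read_eef_rot(),quat(0))
E
```

```text
pics
scene weight_1 [([389, 305, 27, 27], 0.97), ([434, 277, 18, 20], 0.76), ([370, 349, 24, 32], 0.76), ([397, 381, 26, 30], 0.75), ([416, 294, 16, 18], 0.55)]
scene check_scale [([221, 175, 147, 113], 0.73), ([237, 178, 59, 36], 0.4)]
scene parts_tray [([358, 257, 200, 148], 0.64)]
scene platter_top [([238, 179, 58, 33], 0.57)]
scene setting_wheel [([312, 222, 19, 6], 0.68)]
scene needle [([321, 220, 7, 5], 0.37)]
scene target_sector [([307, 210, 35, 32], 0.92)]
top weight_1 [([412, 270, 18, 15], 0.75), ([384, 263, 16, 17], 0.69), ([379, 175, 14, 10], 0.64), ([373, 222, 18, 12], 0.61), ([352, 160, 117, 88], 0.52), ([380, 197, 5, 11], 0.48), ([278, 220, 15, 3], 0.43)]
top check_scale [([188, 161, 134, 77], 0.91)]
top parts_tray [([352, 162, 117, 85], 0.91), ([190, 163, 61, 57], 0.36)]
top platter_top [([194, 166, 56, 56], 0.65)]
top setting_wheel [([278, 221, 13, 4], 0.44)]
top needle [([284, 187, 11, 6], 0.49)]
top target_sector [([269, 181, 35, 28], 0.89), ([284, 190, 8, 7], 0.61)]
0.019 0.8 [-0.38719585  0.59167584  0.38720975  0.59166518] [0.         0.70710678 0.         0.70710678]
```

View pics/scene0.png

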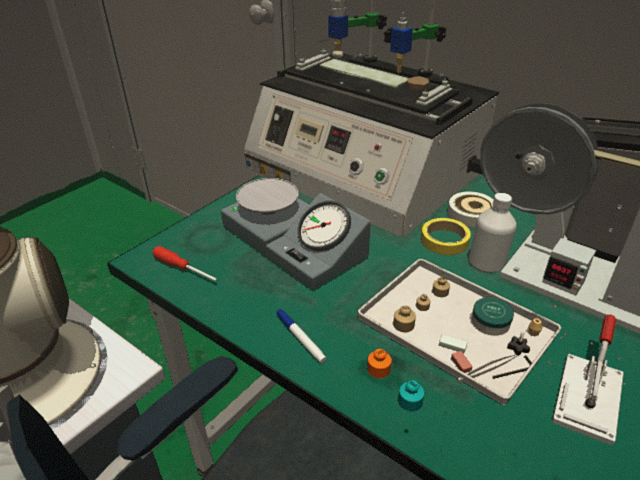

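Run:
```python
import cv2
a=cv2.imread("pics/top0.png")[140:300,170:490]; cv2.imwrite("pics/top0c.png",cv2.resize(a,(800,400),interpolation=cv2.INTER_CUBIC))
```

```text
(no output)
```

View pics/top0c.png

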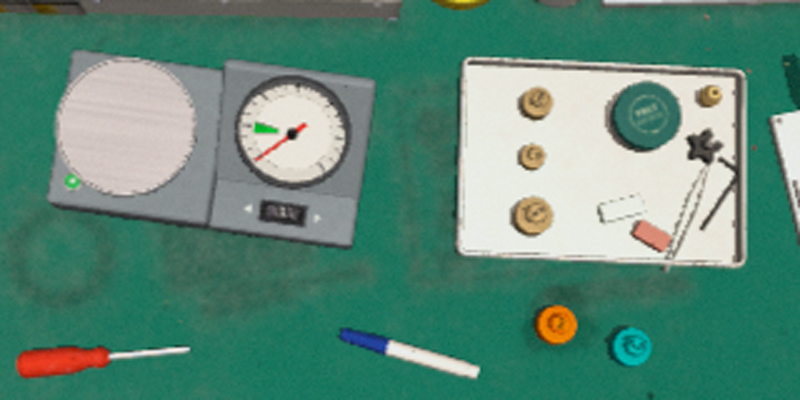

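Scene candidates for weight_1:
- Brass at (404,318), the widest and nearest.
- Brass at (441,287), the middle one.
- Brass at (423,301), the smallest.
- Small brass knob at (535,326), in the parts half of the tray.
- Orange at (379,363) and turquoise at (411,395), both look-alikes.

I choose (404,318), which is about (382,226) in the top view. Next I'll locate it and check it close up with the wrist camera.

Run:
```python
from h import *
c=viewer.capture("top")
def best(q,near=None):
    L=trace("top",q)
    if near: L=sorted(L,key=lambda r:np.hypot(r["box"][0]+r["box"][2]/2-near[0],r["box"][1]+r["box"][3]/2-near[1]))
    return L[0]
def cen(r):
    v,u=np.nonzero(r["pixels"]); return u,v
for n,nr in (("w1",(382,226)),("w3",(382,202)),("w2",(384,181))):
    u,v=cen(best("weight_1",nr)); p=world(c,u,v,0.027); ext=np.ptp(p,axis=0)
    print(n,p.mean(0).round(4),((p.max(0)+p.min(0))/2).round(4),ext.round(3),len(u))
r=best("platter_top",(222,194)); u,v=cen(r); P=world(c,u,v,.081); pc=(P.max(0)+P.min(0))/2
print("platter",P.mean(0).round(4),pc.round(4),np.ptp(P,axis=0).round(3),np.median(world(c,u,v)[:,2]))
r=best("setting_wheel",(284,223)); print(r["box"],r["p"]); u,v=cen(r); W=world(c,u,v,.042); print("wheel",W.mean(0).round(4),np.ptp(W,axis=0).round(3))
d=P.mean(0)-W.mean(0); print("yaw",np.arctan2(d[1],d[0])-np.arctan2(.15,.0525),np.hypot(d[0],d[1]))
r=best("parts_tray",(410,205)); u,v=cen(r); T=world(c,u,v,.019)[:,:2]
print("tray",cv2.minAreaRect(T.astype(np.float32)*1000))
r=best("check_scale"); u,v=cen(r); print("scale",cv2.minAreaRect(world(c,u,v,.06)[:,:2].astype(np.float32)*1000))
for x in [(.5,.2)]: print(inverse_kinematics([*x,.2],quat(0)))
```

```text
w1 [ 0.455  -0.4112  0.027 ] [ 0.455  -0.4101  0.027 ] [0.034 0.034 0.   ] 169
w3 [ 0.5118 -0.4128  0.027 ] [ 0.5118 -0.4131  0.027 ] [0.022 0.022 0.   ] 86
w2 [ 0.5118 -0.4128  0.027 ] [ 0.5118 -0.4131  0.027 ] [0.022 0.022 0.   ] 86
platter [ 0.5348 -0.0349  0.081 ] [ 0.5354 -0.0347  0.081 ] [0.125 0.127 0.   ] 0.08011172809191125
[275.0, 221.2, 17.5, 4.3] 0.49
wheel [ 0.4598 -0.1758  0.042 ] [0.012 0.028 0.   ]
yaw -0.15252989778908632 0.15958546933512285
tray ((507.00250244140625, -483.57763671875), (276.7445068359375, 199.77798461914062), 86.63069152832031)
scale ((522.211669921875, -109.92529296875), (288.852783203125, 163.49488830566406), 81.46315002441406)
[0.38050638 0.0461144  0.03560648 1.56028841 0.         1.9513027 ]
```

```bash
cat >> h.py <<'E'
def q_near(pos,yaw):
    """the half-turn of the grasp with the least wrist travel"""
    j=bot.read_joint_positions(); best=None
    for k in (0,np.pi):
        s=inverse_kinematics(pos,quat(yaw+k))
        if s is not None:
            d=abs(s[5])
            if best is None or d<best[0]: best=(d,quat(yaw+k),s)
    return best[1]
E
python3 - <<'E'
from h import *
p=[.455,-.411,.17]; ty=np.deg2rad(90-3.4)
q=q_near(p,ty); bot.move_pose(p,q)
c=viewer.capture("wrist"); cv2.imwrite("pics/w1.png",c["image"]); np.savez("w1.npz",**c)
print(bot.read_clock(),bot.read_joint_positions(),bot.read_tool_pos(),bot.read_finger_gap(),bot.read_force())
for r in trace("wrist","weight_1"):
    v,u=np.nonzero(r["pixels"]); P=world(c,u,v); k=P[:,2]>.006
    print(np.round(r["box"]),round(r["p"],2),P[k].mean(0).round(4),P[k].max(0).round(4),P[k].min(0).round(4))
E
```

```text
4.5583 [-7.33600073e-01  2.23573566e-01  1.74775539e-01  1.52185763e+00
  6.98370704e-05 -6.75131369e-01] [ 0.45543652 -0.4105154   0.17009494] 1.0017194186419154 [ 0.34345035 -0.15583643  0.09828783]
[301. 277.  32.  36.] 0.97 [ 0.5105 -0.4161  0.019 ] [ 0.5259 -0.4045  0.2934] [ 0.3729 -0.4279  0.0061]
[289. 198.  50.  56.] 0.86 [ 0.4516 -0.4134  0.0298] [ 0.4732 -0.3962  0.2934] [ 0.3729 -0.4314  0.006 ]
[253.  47.  54.  56.] 0.79 [ 0.352  -0.4314  0.0301] [ 0.3729 -0.4061  0.2934] [ 0.3341 -0.4502  0.0074]
[134.  12.  67.  65.] 0.72 [ 0.3308 -0.498   0.0285] [ 0.3729 -0.4061  0.2934] [ 0.3115 -0.5204  0.006 ]
[296. 329.  37.  49.] 0.56 [ 0.5609 -0.422   0.0228] [ 0.5806 -0.4061  0.2934] [ 0.3729 -0.4374  0.006 ]
```

View pics/w1.png

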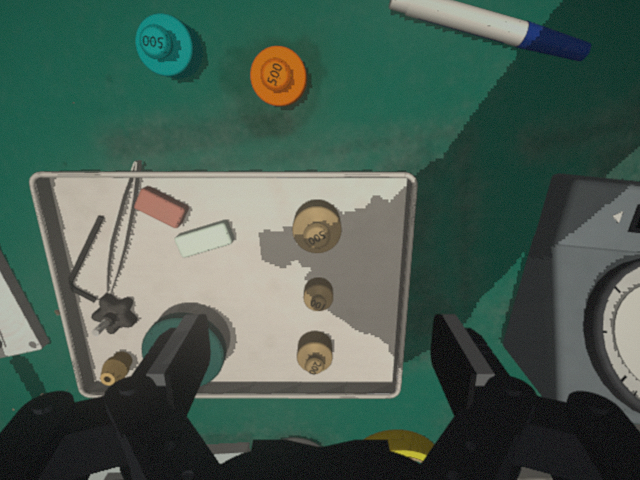

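Wrist view: the brass "500" at (317,226) is clearly the largest of the three. The middle one is at (314,352), the smallest at (318,293), and the orange and turquoise look-alikes lie outside the tray. I'll refine the position and grasp.

Run:
```python
from h import *
c=dict(np.load("w1.npz"))
viewer.capture("wrist")
r=min(trace("wrist","weight_1"),key=lambda r:abs(r["box"][1]-198))
v,u=np.nonzero(r["pixels"]); P=world(c,u,v); ok=(P[:,2]>.008)&(P[:,2]<.05); P=P[ok]
k=P[P[:,2]>.036]; b=P[(P[:,2]<.036)]
(bx,by),br=cv2.minEnclosingCircle(P[:,:2].astype(np.float32)); (kx,ky),kr=cv2.minEnclosingCircle(k[:,:2].astype(np.float32))
print("all",bx,by,br,"knob",kx,ky,kr,k[:,2].max(),np.median(b[:,2]))
x,y=(bx+.455)/2,(by-.4105)/2
x,y=bx,by
print("use",x,y)
if not(.448<x<.462 and -.418<y<-.406 and br<.021): raise SystemExit
q=bot.read_eef_rot()
bot.line_to([x,y,.06],velocity=.15); bot.line_to([x,y,.027],velocity=.08)
f0=bot.read_force(); print(f0,bot.read_tool_pos())
bot.gripper_to(0.0); print("gap",bot.read_finger_gap(),bot.read_force())
bot.line_to([x,y,.06],velocity=.08); bot.line_to([x,y,.17],velocity=.2)
print(bot.read_force(),bot.read_finger_gap(),bot.read_clock())
c=viewer.capture("wrist"); cv2.imwrite("pics/w2.png",c["image"]);np.savez("w2.npz",**c)
```

```text
all 0.45536577701568604 -0.4137459099292755 0.01802956685423851 knob 0.4555501341819763 -0.41390326619148254 0.00960078090429306 0.04340677458937581 0.026161818711316398
use 0.45536577701568604 -0.4137459099292755
[-0.13108472  0.04869394  0.58095828] [ 0.45518539 -0.41357064  0.02658816]
gap 0.3942304305886723 [-0.72825043  2.32929504  5.27341863]
[-0.26394146 -0.55457327 -4.34885159] 0.3904476509360464 7.95
```

View pics/w2.png

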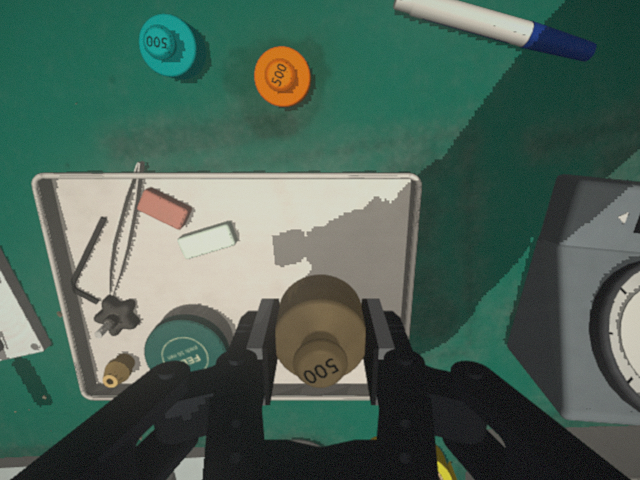

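The weight is held upright between the pads and the two smaller ones are hidden behind it. Next I'll carry it to the platter and lower it gently.

Run:
```python
from h import *
x,y=.535,-.0355; q=q_near([x,y,.18],np.deg2rad(90-8.6))
bot.line_to([.455,-.4137,.19],velocity=.15)
bot.move_pose([x,y,.18],q); bot.line_to([x,y,.113],velocity=.1); bot.wait(.2)
f0=bot.read_force(); print(f0,bot.read_clock(),bot.read_finger_gap(),bot.read_tool_pos())
z=.113
while z>.0985:
    z-=.0015; bot.line_to([x,y,z],velocity=.02)
    f=bot.read_force()[2]-f0[2]; print(round(z,4),round(f,2),end="; ")
    if f>2.2: break
bot.wait(.3); print("\n",bot.read_force()-f0,bot.read_tool_pos(),bot.read_clock())
c=viewer.capture("scene"); cv2.imwrite("pics/s3.png",cv2.resize(c["image"][150:300,200:400],(800,600),interpolation=cv2.INTER_CUBIC))
```

```text
[ 0.05258407 -0.44999839 -2.42995868] 10.7417 0.3910236057156719 [ 0.53536945 -0.03550171  0.11372212]
0.1115 -0.53; 0.11 -0.2; 0.1085 -0.06; 0.107 -1.15; 0.1055 0.41; 0.104 1.28; 0.1025 1.35; 0.101 1.46; 0.0995 1.91; 0.098 2.39; 
 [1.35859304 0.33460324 3.23422785] [ 0.53508117 -0.03550993  0.09806916] 13.5417
```

View pics/s3.png

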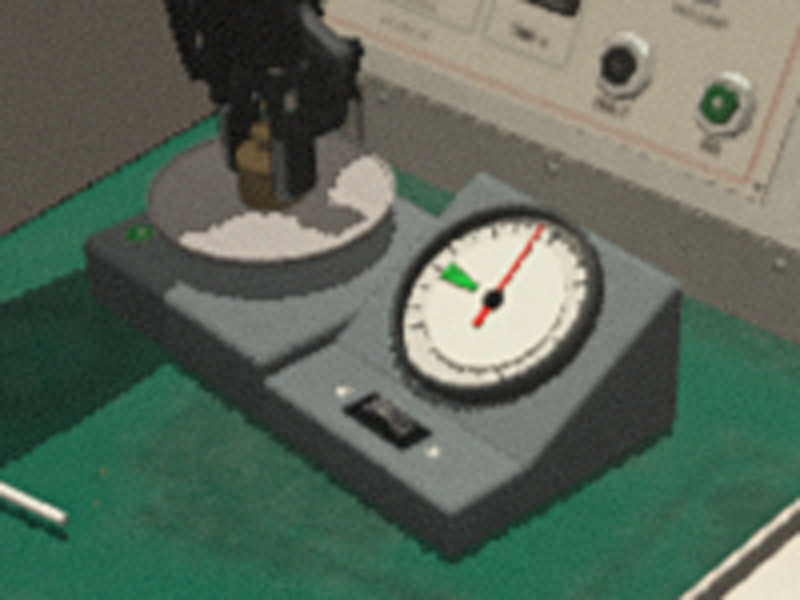

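The needle has risen, and the whole weight is now on the platter. I'll release it, back off and read the dial from close by.

```bash
cat >> h.py <<'E'
YAW=-0.151
Rs=R.from_euler("z",YAW).as_matrix()
def dial(cam="wrist",save=None):
    """needle and sector directions (clockwise from straight up) on the dial plane"""
    c=viewer.capture(cam); im=c["image"]
    n=Rs@[-.5,0,np.cos(np.pi/6)]; up=Rs@[np.cos(np.pi/6),0,.5]; rt=Rs@[0,-1,0]
    hub=Rs@[.025,-.075,0]+O; hub[2]=.085
    K=c["intrinsics"]; T=np.linalg.inv(c["view"])
    v,u=np.mgrid[0:480,0:640]
    d=np.stack([(u-K[0,2])/K[0,0],-(v-K[1,2])/K[1,1],-np.ones_like(u,float)],-1)@T[:3,:3].T
    s=((hub-T[:3,3])@n)/(d@n); P=T[:3,3]+d*s[...,None]-hub
    X,Y=P@rt,P@up; near=np.hypot(X,Y)<.07
    h=cv2.cvtColor(im,cv2.COLOR_BGR2HSV); H,S,V=[h[...,i].astype(int) for i in range(3)]
    white=near&(S<60)&(V>130); wl=cv2.connectedComponentsWithStats(white.astype(np.uint8))
    i=1+np.argmax(wl[2][1:,4]); hull=cv2.convexHull(np.argwhere(wl[1]==i)[:,::-1].astype(np.int32))
    m=np.zeros((480,640),np.uint8); cv2.fillConvexPoly(m,hull,1); m=m>0
    cx,cy=X[m].mean(),Y[m].mean(); rad=np.sqrt(m.sum() and ((X[m]-cx)**2+(Y[m]-cy)**2).mean()*2)
    r=m&((H<8)|(H>172))&(S>120)&(V>70); g=m&(H>45)&(H<80)&(S>110)&(V>50)
    x,y=X-cx,Y-cy
    def ang(k):
        q=np.hypot(x,y)[k]; a=np.arctan2(x[k],y[k])
        return a,q
    ar,qr=ang(r); ag,qg=ang(g)
    far=qr>.018; A=np.angle(np.exp(1j*ar[far]).mean()); G=np.angle((np.exp(1j*ag)).mean())
    print(f"{cam}: centre {cx:.4f} {cy:.4f} rad {rad:.4f} red {r.sum()} green {g.sum()} needle {A:.3f} sector {G:.3f} diff {np.angle(np.exp(1j*(A-G))):.3f} qg {qg.min() if len(qg) else 0:.3f} {qg.max() if len(qg) else 0:.3f}")
    if save: cv2.imwrite(save,im)
    return A,G,c
O=np.array([.535,-.0355,0])-Rs@[0,.075,0]
E
python3 - <<'E'
from h import *
bot.gripper_to(0.62); print(bot.read_finger_gap())
p=bot.read_tool_pos(); bot.line_to([p[0],p[1],.15],velocity=.12)
bot.line_to([p[0],p[1],.2],velocity=.2)
hub=Rs@[.025,-.075,0]+O; print("O",O,"hub",hub)
x,y=hub[0]-.03,hub[1]
bot.move_pose([x,y,.2],q_near([x,y,.2],np.deg2rad(90-8.6)))
bot.gripper_to(0.0)
A,G,c=dial("wrist","pics/w4.png"); np.savez("w4.npz",**c)
dial("scene"); dial("top")
print([(np.round(r["box"]),round(r["p"],2)) for r in spot_in("wrist","setting_wheel")])
print(bot.read_clock(),bot.read_force())
E
```

```text
0.6240816312020546
O [ 0.52371799 -0.10964659  0.        ] hub [ 0.5371515  -0.18755384  0.        ]
wrist: centre -0.0007 -0.0134 rad 0.0462 red 220 green 290 needle -0.282 sector -1.548 diff 1.266 qg 0.014 0.034
scene: centre 0.0070 -0.0172 rad 0.0446 red 34 green 25 needle -0.404 sector -1.548 diff 1.144 qg 0.016 0.036
top: centre -0.0256 0.0069 rad 0.0576 red 0 green 0 needle nan sector nan diff nan qg 0.000 0.000
[(array([306., 150.,  47.,  11.]), 0.65)]
16.3167 [-0.24702984 -0.35817859 -0.46898293]h.py:50: RuntimeWarning: Mean of empty slice.
  far=qr>.018; A=np.angle(np.exp(1j*ar[far]).mean()); G=np.angle((np.exp(1j*ag)).mean())
  ret = ret.dtype.type(ret / rcount)
```

View pics/w4.png

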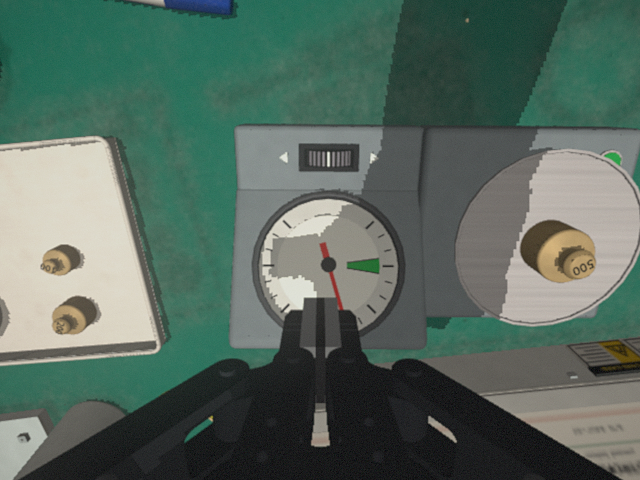

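The weight stands on the platter. In the wrist view the hub is at (328,265), the needle points down to (341,308), and the sector is at (365,266). Image down is dial up. The needle is about 1.3 rad clockwise of the sector, so roughly 50 mm of travel to scale -y. I'll do one stroke as a trial.

```bash
cat >> h.py <<'E'
crown=O+Rs@[-.0525,-.075,0]; ydir=Rs@[0,1,0]
def stroke(a,b,depth=.0018,v=.05):
    """press on the crown at y offset a and draw to b (scale y, m)"""
    zp=.044-depth+.019; pa=crown+ydir*a; pb=crown+ydir*b
    bot.line_to([*pa[:2],.069],velocity=.15); bot.line_to([*pa[:2],zp],velocity=.03)
    f1=bot.read_force(); z1=bot.read_tool_pos()[2]
    bot.line_to([*pb[:2],zp],velocity=v); f2=bot.read_force()
    bot.line_to([*pb[:2],.069],velocity=.05)
    print("stroke",a,b,"F",f1.round(2),f2.round(2),"z",round(z1,4),"t",bot.read_clock())
def look(save=None):
    """withdraw to the viewing pose; needle minus sector about the hub"""
    p=bot.read_tool_pos()
    if p[2]<.12: bot.line_to([p[0],p[1],.14],velocity=.2)
    t=O+Rs@[.055,-.075,0]; t[2]=.2; bot.line_to(t,velocity=.25); bot.wait(.2)
    c=viewer.capture("wrist"); im=c["image"]
    if save: cv2.imwrite(save,im); np.savez("look.npz",**c)
    n=Rs@[-.5,0,np.cos(np.pi/6)]; up=Rs@[np.cos(np.pi/6),0,.5]; rt=Rs@[0,-1,0]
    h0=O+Rs@[.015,-.075,0]; h0[2]=.078
    K=c["intrinsics"]; T=np.linalg.inv(c["view"]); v,u=np.mgrid[0:480,0:640]
    d=np.stack([(u-K[0,2])/K[0,0],-(v-K[1,2])/K[1,1],-np.ones_like(u,float)],-1)@T[:3,:3].T
    P=T[:3,3]+d*(((h0-T[:3,3])@n)/(d@n))[...,None]-h0; X,Y=P@rt,P@up; q=np.hypot(X,Y)
    H,S,V=[cv2.cvtColor(im,cv2.COLOR_BGR2HSV)[...,i].astype(int) for i in range(3)]
    hb=(q<.012)&(V<60); cx,cy=X[hb].mean(),Y[hb].mean(); x,y=X-cx,Y-cy; q=np.hypot(x,y)
    r=(q<.042)&((H<8)|(H>172))&(S>120)&(V>60); g=(q<.04)&(q>.012)&(H>45)&(H<80)&(S>110)&(V>50)
    vx,vy,_,_=cv2.fitLine(np.stack([x[r],y[r]],1).astype(np.float32),cv2.DIST_L2,0,.01,.01).ravel()
    if vx*np.sum(x[r])+vy*np.sum(y[r])<0: vx,vy=-vx,-vy
    A=np.arctan2(vx,vy); ga=np.arctan2(x[g],y[g]); G=np.angle(np.exp(1j*ga).mean()); w=np.ptp(np.angle(np.exp(1j*(ga-G))))
    print(f"hub {hb.sum()} px {u[hb].mean():.0f},{v[hb].mean():.0f} ({cx*1e3:.1f},{cy*1e3:.1f})mm red {r.sum()} qmax {q[r].max():.3f} green {g.sum()} width {w:.2f} needle {A:.3f} sector {G:.3f} diff {np.angle(np.exp(1j*(A-G))):.3f} t {bot.read_clock():.1f}")
    return np.angle(np.exp(1j*(A-G)))
E
python3 - <<'E'
from h import *
c=dict(np.load("w4.npz")); print("wheel px",world(c,329,156,.042),"model",crown)
look()
p=crown+ydir*.010
bot.line_to([*p[:2],.14],velocity=.2)
stroke(.010,-.010)
look("pics/w5.png")
E
```

```text
wheel px [[ 0.45826513 -0.17391093  0.042     ]] model [ 0.46053337 -0.17589576  0.        ]h.py:77: RuntimeWarning: Mean of empty slice.
  hb=(q<.012)&(V<60); cx,cy=X[hb].mean(),Y[hb].mean(); x,y=X-cx,Y-cy; q=np.hypot(x,y)
  ret = ret.dtype.type(ret / rcount)
Traceback (most recent call last):
  File "h.py", line 79, in look
    vx,vy,_,_=cv2.fitLine(np.stack([x[r],y[r]],1).astype(np.float32),cv2.DIST_L2,0,.01,.01).ravel()
              ~~~~~~~~~~~^^^^^^^^^^^^^^^^^^^^^^^^^^^^^^^^^^^^^^^^^^^^^^^^^^^^^^^^^^^^^^^^^^
cv2.error: OpenCV(4.12.0) /io/opencv/modules/imgproc/src/linefit.cpp:50: error: (-215:Assertion failed) count > 0 in function 'fitLine2D_wods'
```

Run:
```python
from h import *
c=dict(np.load("w4.npz")); P=world(c,328,265); print(P, Rs.T@(P[0]-O), c["image"][265,328], "pix back",pix(c,P[0]))
print("bezel", [ (Rs.T@(world(c,*p)[0]-O)).round(4) for p in ((328,194),(328,330),(256,262),(401,262),(328,205))])
n=np.load("pics/x.npy") if 0 else None
c=viewer.capture("wrist"); cv2.imwrite("pics/w5.png",c["image"]); np.savez("look.npz",**c); print(bot.read_tool_pos(),pix(c,P[0]),bot.read_clock())
```

```text
[[ 0.52739049 -0.18523749  0.07556839]] [ 0.01500162 -0.07417832  0.07556839] [53 55 55] pix back (np.float64(328.00000000000006), np.float64(265.0))
bezel [array([-0.0297, -0.0741,  0.0521]), array([-0.0165, -0.077 ,  0.2091]), array([ 0.0124, -0.1234,  0.0768]), array([ 0.0125, -0.0241,  0.0759]), array([-0.0199, -0.0739,  0.045 ])]
[ 0.5663545  -0.19210721  0.20048562] (np.float64(322.27493541607345), np.float64(179.33682110174982)) 17.0083
```

View pics/w5.png

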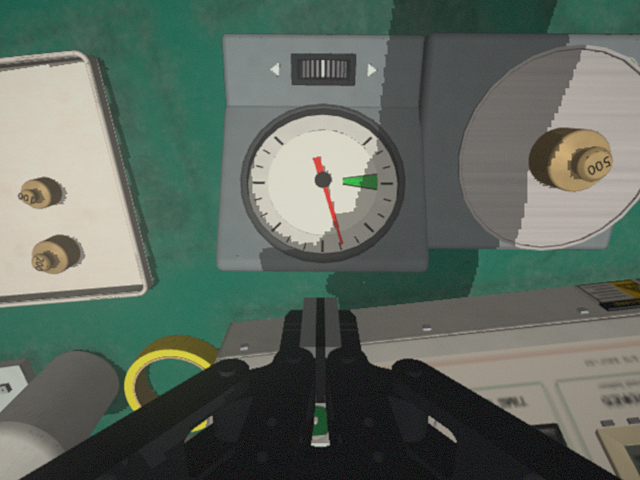

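The clear view shows the hub at (322,180), the needle tip at (340,245) and the sector at (362,182). The hub threshold was too strict, so I'll fix it and go on.

```bash
sed -i 's/(V<60); cx/(V<90)\&(S<90); cx/' h.py
python3 - <<'E'
from h import *
d0=look()
p=crown+ydir*.010; bot.line_to([*p[:2],.14],velocity=.2)
stroke(.010,-.010)
d1=look("pics/w6.png"); print("gain per mm",(d0-d1)/20)
E
```

```text
hub 184 px 322,179 (-1.0,-0.5)mm red 298 qmax 0.042 green 319 width 0.30 needle -0.274 sector -1.520 diff 1.245 t 17.5
stroke 0.01 -0.01 F [ 2.25 -1.08  2.96] [ 1.66 -1.88  3.37] z 0.0618 t 20.1667
hub 183 px 323,181 (-1.0,-0.5)mm red 300 qmax 0.042 green 329 width 0.28 needle -0.275 sector -1.018 diff 0.743 t 21.6
gain per mm 0.025103616037798166
```

The gain is exactly as specified (0.025 rad/mm). 29.6 mm of travel remain.

Run:
```python
from h import *
p=crown+ydir*.010; bot.line_to([*p[:2],.14],velocity=.2)
stroke(.010,-.010); stroke(.005,-.0047)
d=look("pics/w7.png")
if abs(d)>.05:
    m=d/.0251*1e-3; p=crown+ydir*m/2; bot.line_to([*p[:2],.14],velocity=.2); stroke(m/2,-m/2); look("pics/w7.png")
```

```text
stroke 0.01 -0.01 F [ 1.64 -1.56  2.42] [ 1.43 -2.09  2.06] z 0.0618 t 24.225
stroke 0.005 -0.0047 F [0.81 0.2  2.63] [ 1.32 -1.67  3.44] z 0.0614 t 25.5333
hub 186 px 322,181 (-1.0,-0.5)mm red 301 qmax 0.042 green 152 width 0.27 needle -0.275 sector -0.285 diff 0.010 t 26.9
```

View pics/w7.png

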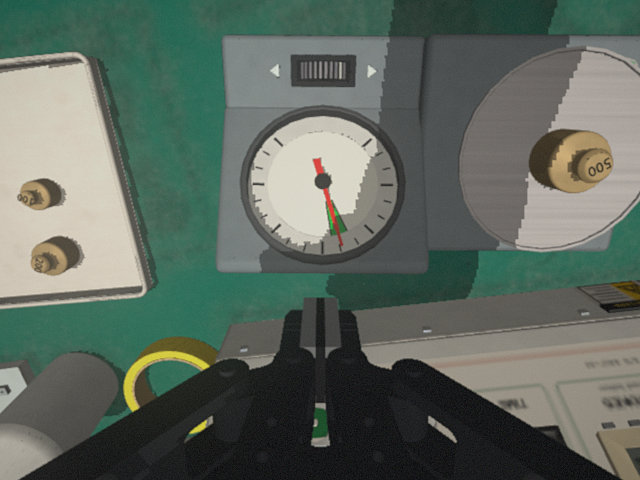

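The needle at (335,225) lies in the middle of the green sector. The weight stands upright on the platter at (575,160) and the gripper is clear of everything.

```bash
python3 -c "
from h import *
look(); print(bot.read_force()); sign_off()"
```

```text
hub 183 px 322,179 (-1.0,-0.5)mm red 297 qmax 0.042 green 148 width 0.27 needle -0.274 sector -0.284 diff 0.010 t 27.4
[-0.008736    0.23088839  0.60838067]
the job is handed in; nothing more can be done
```

The job is done and handed in at about 27 s of the 54 s allowed. The largest brass weight (the brass "500") is standing on the platter, and the needle points into the green sector.

- **Weight:** I lowered it in 1.5 mm steps until the platter was carrying all of it, then let go. The platter's travel has no direct reading. By tool height it had sunk about 7 to 8 mm, well short of the 22 mm limit.
- **Wheel:** I made three fingertip strokes on the crown, about 50 mm of travel in all, with the weight standing on the platter.
- **Last checks:** The needle was 0.01 rad from the middle of the sector (half-width 0.14) in two readings. The weight stood upright on the platter, the two smaller weights were still in the tray, and the tool was in free air at about 0.6 N, which is within the noise.
- **Failed or disagreed:** My first dial readings from the scene and top cameras were unreliable: the scene reading was off by about 0.1 rad and the top one found nothing. The first version of the wrist dial check also crashed on a threshold set too strictly. I relied only on the corrected wrist view, and it matched the picture.

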